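Set up the dessert carousel for today's special

TASK

Lay the wooden card bar flat on the counter and flush against the front edge of the dessert carousel's base (the edge that faces the robot), centred on that edge, and let go of it. Then turn the carousel until the cup with the yellow topping stands squarely at the front, right behind the block in the middle of the bar, and finish with the carousel's handle still gripped, holding it still. Do not touch the cups or tip them, and leave the glass, the stamp and the stacked cups alone.

Things in the scene. Friction and masses are not known exactly. Their poses are not given: they have to be found in the camera images.
- base: fixed dark wooden base plate of the carousel, 305 mm deep (x), 270 mm wide (y), 14 mm thick, lying on the counter. Origin on the counter under the turntable's axis; its -x axis points to its front. The straight front edge lies at x = -170 mm in this frame, parallel to its y axis; the plate is turned by up to about 0.2 rad on the counter.
- turntable: round turntable, 260 mm across, cork top 30 mm above the counter, with its post and bar handle; origin on its turning axis (the vertical through the base's origin) at the counter's level, x axis along the bar handle; turns several rounds both ways freely with light friction (about 0.06 N m) and stays where it is left. The cups ride on it by friction.
- handle_grip (a point): middle of the carousel's dark wooden bar handle, on the turning axis 158 mm above the counter, on a brass post above the cups. The handle is 64 mm long along this point's x axis, 16 mm thick along its y axis and reaches from 136 to 178 mm above the counter; it turns with the turntable. The start angle of the handle has no relation to where the cups stand.
- card_bar: loose card bar of light wood, 160 g: straight bar 22 mm (x) by 180 mm (y) by 20 mm high, with a block in its middle 22 mm (x) by 36 mm (y) that reaches up to 46 mm; yellow dots on the block's top, front and back. The same both ways round. Origin at the centre of its underside, z up. It starts on the counter to the right of the carousel. Flush and centred, its origin is at x = -181 mm, y = 0 in the frame of the base.
- cup_yellow: lidded dessert cup, pale cup with a topping of bright yellow bits: today's special, the one to bring to the front. It starts at the left, the right or the back of the carousel, never at the front, about 86 mm across and 90 mm tall, loose on the turntable with its centre about 72 mm from the axis (each cup at its own quarter); origin at the centre of its underside, z up
- cup_cocoa: lidded dessert cup, white cup with brown cocoa topping, about 86 mm across and 90 mm tall, loose on the turntable with its centre about 72 mm from the axis (each cup at its own quarter); origin at the centre of its underside, z up
- cup_green: lidded dessert cup, white cup with green topping, about 86 mm across and 90 mm tall, loose on the turntable with its centre about 72 mm from the axis (each cup at its own quarter); origin at the centre of its underside, z up
- cup_dark: lidded dessert cup, dark grey cup with dark brown topping, about 86 mm across and 90 mm tall, loose on the turntable with its centre about 72 mm from the axis (each cup at its own quarter); origin at the centre of its underside, z up
- glass: small empty clear glass, 64 mm across, 80 mm tall, to the left of the carousel; bystander
- stamp: rubber stamp with a red turned handle, 24 x 34 x 74 mm, to the left of the carousel; bystander
- stacked_cups: two stacked white porcelain cups, 82 mm across, 89 mm tall, on the serving board at the right (board top 16 mm above the counter); bystander

How it is judged:
By the outcome, as a careful person would: the job done as asked, in the order asked, and still so for the second after the job is handed in, while the arm keeps its last pose, push and grip.
It also fails if it takes over 48 s, if anything falls off the work surface, if the arm or the gripper's body presses on something with over 40 N, if the wrist force passes 120 N, or if a joint passes its speed limit or range.

ROBOT

A 6-joint arm with a two-finger parallel gripper is mounted at the origin on a cart in front of the work surface, level with it; the furniture and walls round the work are solid. World frame = base frame: x ahead of the robot, y to its left, z up, the work surface at z = 0. Lengths are in m, angles in rad, forces in N, time in s.
With the tool pointing down it reaches from about 0.425 to 0.95 m from the base axis. Payload 3.5 kg.
Tool frame: the origin (TCP) lies on the centre line of the jaws, within the pads' length; the fingertips stand 11 mm ahead of it and the grasp point (between the pads) lies 8 mm behind it; z points along the fingers, y is the line along which they close (so a half turn about z gives the same grasp; the last joint's range is limited). The gripper opens to 85 mm and grips with 20 to 120 N. Pads are 22 mm wide; open, the fingers measure 114 mm over their backs; the gripper's body (76 mm by 85 mm) begins 54 mm behind the grasp point. The pads swing forward as they close: fully open they stand 13 mm farther back than shut.
Start: joints at [1.054, 0.286, 1.577, -0, 1.279, -0.15], TCP at [0.242, 0.63, 0.242] pointing down, gripper open.
Joint ranges: [-2.77, 2.77], [-0.9, 2.22], [0.21, 2.48], [-1.53, 4.67], [0.24, 2.81], [-2.84, 2.84]. Speed limits (rad/s): [2.79, 2.79, 3.14, 3.14, 3.14, 3.14].

INTERFACE

Orientations are given as a unit quaternion [x, y, z, w].
In Python, from plant import ctrl gives the robot as it stands.
- The arm moves only by the tool step_arm, never from a script. Its argument "motion" is a list of rows, each an object with "offset": the shift along the tool's x, y, z in m, a list of three; "twist": the turn about the tool's z in degrees. A call has 1 to 12 rows; each row is the pose to reach, as a shift and turn from the pose commanded when the call began, along the tool's axes at that moment; what a row does not reach only later rows make up. A row lasts 1/10 s, in which the tool goes at most 50 mm and 8.59 degrees, less where a joint would pass 70% of its speed; a pose out of reach is approached as far as the arm can. A call with a gripper value outside its range is refused whole. "gripper" is the finger opening in m, from 0 to 0.0854, set as the call begins (left out, the last holds). The fingers move at their own pace and stop on an object; "grip_force" is the grip in N (left out, the last holds). Time passes only in rows, so rows that repeat a pose let the fingers close. It gives the time, the measured TCP pose, the force, the opening and the grip force at its end, in the units of the state.
- ctrl.get_state(): the state, without advancing time (a new reading comes with each control period).
- ctrl.read_camera(name): name is "scene" or "top" or "wrist"; returns the picture (400x640x3 uint8, blue, green, red); there is no depth.
- ctrl.calibration(name): a dict with "fx", "fy", "cx", "cy" (pixels), "cam_to_world" (4x4, takes a point from camera to world coordinates). Camera axes: x right, y up, looking along -z (the intrinsics and any distortion apply to the point x, -y, -z); pixel columns grow to the right and rows downward; lengths in m; the calibration is good to about 2 mm. A picture is of the moment at which its call begins: read the wrist's pose just before it. calibration takes no time and is no camera call; for the wrist camera it gives the pose at the moment of the call.
- ctrl.sign_off(): hands the job in; it is judged then, once.
The state is a dict: "time": time; "qpos": joint angles; "dq": joint speeds; "joint_efforts": joint torques, N m; "eef_pos": TCP position; "tcp_rot": TCP orientation; "contact_force": force on the tool from outside, world axes, zero at the start; "wrist_torque": the same for the moment, N m; "opening": opening from 0.0 (shut) to 1.0 (fully open); "finger_force": force on a finger pad.
Only numpy, scipy, OpenCV 4.12 (cv2) and the standard library are available. Lean on these libraries where they do the work, as an engineer would, in place of code of your own. Each camera call takes 0.05 s, during which the arm holds its last target. There are 200 camera calls.

## Working session

There is one attempt and no reset: what is moved stays moved. The work goes in short steps, Python scripts to look and compute and a tool call to move; the robot and the scene stay as the last step left them, time stands still between calls to the robot, and variables do not carry over. Pictures are saved under pics/ and viewed, at most 10 in all, crops included, and the job is handed in when it is done.

Besides the shell and the picture viewer there is one more tool, called after "Request:" in YAML: its name, and indented under it one key for each argument. step_arm: Moves the arm, as the interface text tells. Its arguments: {"type":"object","properties":{"motion":{"type":"array"},"gripper":{"type":"number"},"grip_force":{"type":"number"}},"required":["motion"]}

```bash
mkdir -p pics; ls
python3 - <<'E'
from plant import ctrl
import cv2,numpy as np
s=ctrl.get_state();print(s)
for n in("scene","top"):
    im=ctrl.read_camera(n);cv2.imwrite(f"pics/{n}0.png",im);c=ctrl.calibration(n)
    print(n,{k:(np.round(v,4).tolist()) for k,v in c.items()})
E
```

```text
pics
{'time': 0.0, 'qpos': array([ 1.05399932e+00,  2.87168776e-01,  1.57821254e+00, -3.24520953e-06,
        1.27861019e+00, -1.49995128e-01]), 'dq': array([-3.76525180e-04,  3.97805476e-05, -8.46543244e-04,  1.34724270e-03,
        8.67937214e-06, -4.30216507e-04]), 'joint_efforts': array([-9.32484340e-06, -4.05968285e+01, -2.92627680e+01, -1.44258938e-04,
        5.75214304e-03,  9.15890467e-06]), 'eef_pos': array([0.24172233, 0.62953943, 0.24092584]), 'tcp_rot': array([ 1.82373930e-01,  9.83228514e-01, -1.13389218e-03, -3.91050071e-04]), 'contact_force': array([-0.11561547,  0.28084332, -0.17114394]), 'wrist_torque': array([ 0.00146777, -0.02984994,  0.01673825]), 'finger_force': 0.0, 'opening': 0.9991618260621293}
scene {'fx': 453.0928, 'fy': 453.0928, 'cx': 322.5226, 'cy': 205.1223, 'cam_to_world': [[0.6586, 0.4867, -0.5739, -0.248], [-0.7522, 0.4464, -0.4847, -0.7067], [0.0203, 0.7509, 0.6601, 1.0567], [0.0, 0.0, 0.0, 1.0]]}
top {'fx': 419.5906, 'fy': 419.5906, 'cx': 323.0253, 'cy': 191.2742, 'cam_to_world': [[0.0064, 0.9856, -0.1688, 0.3581], [-0.9999, 0.0039, -0.0152, -0.0582], [-0.0143, 0.1689, 0.9855, 1.338], [0.0, 0.0, 0.0, 1.0]]}
```

View pics/scene0.png

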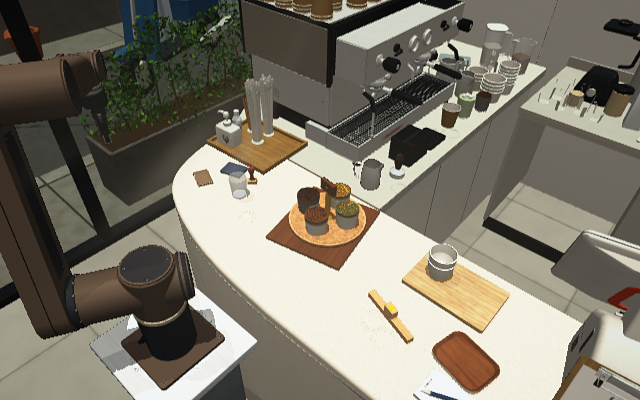

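View pics/top0.png

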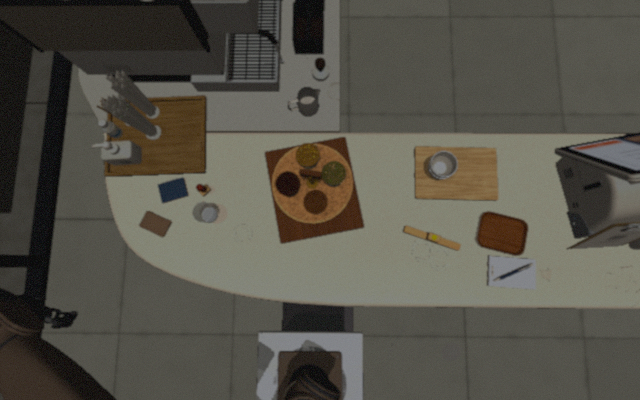

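The scene view shows the carousel at (325,215) and the bar at (390,315). The top view shows the base with its front edge from about (280,241) to (363,228), the bar at (432,238), and the yellow cup at the back at (307,155), with the handle near (312,174).

```bash
cat > h.py <<'E'
import numpy as np,cv2
from plant import ctrl
def ray(c,u,v):
    T=np.array(c["cam_to_world"]);d=np.array([(u-c["cx"])/c["fx"],-(v-c["cy"])/c["fy"],-1.])
    return T[:3,3],T[:3,:3]@d
def plane(c,u,v,z):
    o,d=ray(c,u,v);return o+d*(z-o[2])/d[2]
def tri(c1,p1,c2,p2):
    o1,d1=ray(c1,*p1);o2,d2=ray(c2,*p2)
    s,t=np.linalg.lstsq(np.c_[d1,-d2],o2-o1,rcond=None)[0]
    a,b=o1+s*d1,o2+t*d2
    return (a+b)/2,np.linalg.norm(a-b)
def proj(c,P):
    T=np.linalg.inv(np.array(c["cam_to_world"]));p=T[:3,:3]@P+T[:3,3]
    return np.array([c["cx"]+c["fx"]*p[0]/-p[2],c["cy"]-c["fy"]*p[1]/-p[2]])
E
python3 - <<'E'
from h import *
t=cv2.imread("pics/top0.png");s=cv2.imread("pics/scene0.png")
ct,cs=ctrl.calibration("top"),ctrl.calibration("scene")
a=cv2.resize(t[130:250,255:375],(400,400),interpolation=cv2.INTER_CUBIC);b=cv2.resize(s[165:275,260:390],(400,338),interpolation=cv2.INTER_CUBIC)
cv2.imwrite("pics/z.png",np.hstack([a,cv2.copyMakeBorder(b,0,62,0,0,0)]))
for n,im,c,(x0,y0,x1,y1) in(("top",t,ct,(395,220,468,255)),("scene",s,cs,(360,285,417,345))):
    hsv=cv2.cvtColor(im[y0:y1,x0:x1],cv2.COLOR_BGR2HSV)
    m=((hsv[...,1]>90)&(hsv[...,2]>60)).astype(np.uint8)
    k=max(cv2.findContours(m,0,1)[0],key=cv2.contourArea)+[x0,y0]
    r=cv2.minAreaRect(k);B=cv2.boxPoints(r)
    print(n,r);print(np.round([plane(c,*p,.02) for p in B],4))
    y=(hsv[...,1]>200)&(hsv[...,2]>100)&(abs(hsv[...,0].astype(int)-26)<6);q=np.argwhere(y)
    if len(q):print("dot",q.mean(0)[::-1]+[x0,y0],len(q))
# base front edge, top view
hsv=cv2.cvtColor(t,cv2.COLOR_BGR2HSV);m=(((hsv[...,0]<14)|(hsv[...,0]>170))&(hsv[...,1]>90)&(hsv[...,2]<130)).astype(np.uint8)
m[:130]=0;m[248:]=0;m[:,:258]=0;m[:,370:]=0
k=max(cv2.findContours(m,0,1)[0],key=cv2.contourArea);r=cv2.minAreaRect(k)
B=np.array([plane(ct,*p,.014) for p in cv2.boxPoints(r)]);print("base",np.round(B,4),np.linalg.norm(B-np.roll(B,1,0),axis=1))
E
```

```text
top ((431.8266296386719, 237.04977416992188), (58.51435089111328, 7.8905720710754395), 18.970409393310547)
[[ 0.458  -0.2885  0.02  ]
 [ 0.4814 -0.2971  0.02  ]
 [ 0.423  -0.467   0.02  ]
 [ 0.4    -0.458   0.02  ]]
dot [433.64705882 236.94117647] 17
scene ((391.9756164550781, 314.71954345703125), (64.49976348876953, 14.055639266967773), 51.34019470214844)
[[ 0.45   -0.289   0.02  ]
 [ 0.4966 -0.2936  0.02  ]
 [ 0.4322 -0.4709  0.02  ]
 [ 0.391  -0.4637  0.02  ]]
dot [391. 307.] 13
base [[ 0.5586  0.1221  0.014 ]
 [ 0.6084 -0.1418  0.014 ]
 [ 0.47   -0.1656  0.014 ]
 [ 0.4215  0.0938  0.014 ]] [0.14002993 0.26860916 0.14047831 0.26388077]
```

View pics/z.png

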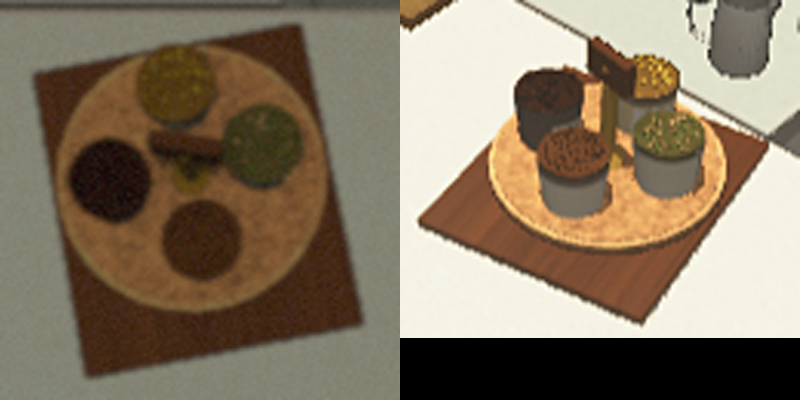

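```bash
cat >> h.py <<'E'
from scipy.spatial.transform import Rotation as R
def delta(P,yaw=None):
    """offset in tool axes to world point P; twist (deg) so tool y lies along angle yaw (deg, mod 180)"""
    s=ctrl.get_state();r=R.from_quat(s["tcp_rot"]).as_matrix()
    o=r.T@(np.array(P)-s["eef_pos"]);ty=np.degrees(np.arctan2(r[1,1],r[0,1]))
    tw=None if yaw is None else -((yaw-ty+90)%180-90)  # tool z down
    print("t",round(s["time"],2),"pos",np.round(s["eef_pos"],4),"toolY",round(ty,2),"q6",round(s["qpos"][5],2),"offset",np.round(o,4),"twist",tw,"F",np.round(s["contact_force"],1))
E
python3 - <<'E'
from h import *
ct,cs=ctrl.calibration("top"),ctrl.calibration("scene")
print(tri(ct,(433.6,236.9),cs,(391,307)),tri(ct,(311.1,173.8),cs,(329.2,187.1)))
delta((.44,.05,.33))
E
```

```text
(array([ 0.43932843, -0.37651198,  0.04981291]), np.float64(0.0007692324660068545)) (array([ 0.61134947, -0.00580619,  0.158528  ]), np.float64(0.0010053694646137417))
t 0.1 pos [0.2418 0.6296 0.2411] toolY 68.99 q6 -0.15 offset [-0.3929 -0.4702 -0.088 ] twist None F [0.1 0.6 0.2]
```

Request:
step_arm:
  motion:
    - {"offset": [-0.39, -0.47, -0.09], "twist": 0}
    - {"offset": [-0.39, -0.47, -0.09], "twist": 0}
    - {"offset": [-0.39, -0.47, -0.09], "twist": 0}
    - {"offset": [-0.39, -0.47, -0.09], "twist": 0}
    - {"offset": [-0.39, -0.47, -0.09], "twist": 0}
    - {"offset": [-0.39, -0.47, -0.09], "twist": 0}
    - {"offset": [-0.39, -0.47, -0.09], "twist": 0}
    - {"offset": [-0.39, -0.47, -0.09], "twist": 0}
    - {"offset": [-0.39, -0.47, -0.09], "twist": 0}
    - {"offset": [-0.39, -0.47, -0.09], "twist": 0}
    - {"offset": [-0.39, -0.47, -0.09], "twist": 0}
    - {"offset": [-0.39, -0.47, -0.09], "twist": 0}

```text
time: 1.3
eef_pos: [0.4319, 0.0658, 0.3299]
tcp_rot: [0.182, 0.983, 0.0, 0.0]
contact_force: [1.4, 1.3, 0.5]
opening: 1.0
finger_force: 0.0
```

Run:
```python
from h import *
delta((.44,-.377,.22),71)
c=ctrl.calibration("wrist");im=ctrl.read_camera("wrist");cv2.imwrite("pics/w1.png",im)
import json;json.dump({k:np.array(v).tolist() for k,v in c.items()},open("w1.json","w"))
print(np.round(c["cam_to_world"],3),c["fx"],c["cx"],c["cy"])
```

```text
t 1.3 pos [0.4319 0.0658 0.3299] toolY 68.98 q6 -1.29 offset [-0.1663 -0.4105  0.1098] twist -2.0168759677745953 F [1.4 1.3 0.5]
[[ 0.36  -0.886 -0.292  0.357]
 [ 0.933  0.342  0.111  0.095]
 [ 0.002 -0.312  0.95   0.46 ]
 [ 0.     0.     0.     1.   ]] 320.1320508806971 318.20747702151715 201.7757354574115
```

View pics/w1.png

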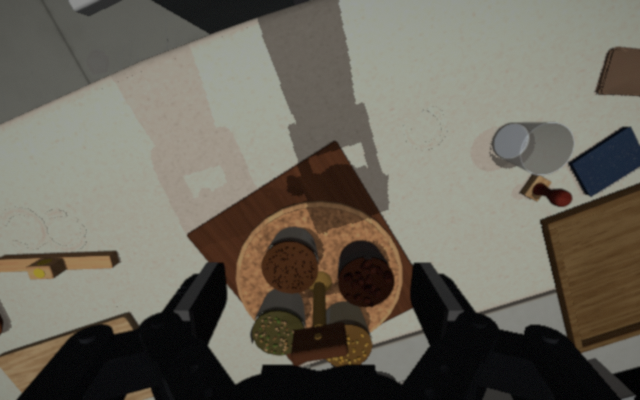

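The wrist view shows the base's front corners at about (188,236) and (336,142), the handle at (320,340) and the bar's block at (42,268).

Run:
```python
from h import *
import json
c=json.load(open("w1.json"));im=cv2.imread("pics/w1.png");hsv=cv2.cvtColor(im,cv2.COLOR_BGR2HSV)
# front edge: first brown pixel going perpendicular to the edge, subpixel by gradient of grey
g=cv2.GaussianBlur(cv2.cvtColor(im,cv2.COLOR_BGR2GRAY),(0,0),1).astype(float)
def edge(a,b,n,lo,hi):
    a,b=np.array(a,float),np.array(b,float);d=(b-a)/np.linalg.norm(b-a);nn=np.array([-d[1],d[0]]);pts=[]
    for f in np.linspace(lo,hi,n):
        p=a+f*(b-a);ss=np.arange(-8,8.1,.25);q=p+ss[:,None]*nn
        pr=cv2.remap(g.astype(np.float32),q[None,:,0].astype(np.float32),q[None,:,1].astype(np.float32),1)[0]
        pts.append(q[np.argmax(abs(np.gradient(pr)))])
    return cv2.fitLine(np.array(pts,np.float32),cv2.DIST_HUBER,0,.01,.01).ravel()
def inter(l,m):
    t=np.linalg.solve(np.c_[l[:2],-m[:2]],m[2:]-l[2:]);return l[2:]+t[0]*l[:2]
F=edge((188,236),(336,142),40,.05,.66);L=edge((336,142),(412,275),30,.45,.95);Rr=edge((188,236),(230,295),25,.1,.5)
ws=[inter(F,Rr),inter(F,L)];print(ws)
A,B=[plane(c,*p,.014) for p in ws];print(A,B,np.linalg.norm(A-B))
ct=ctrl.calibration("top")
y=(B-A)/np.linalg.norm(B-A);x=np.array([y[1],-y[0],0]);M=(A+B)/2
print("yaw of y",np.degrees(np.arctan2(y[1],y[0])),"mid",M,"axis",M+.17*x,"bar",M-.011*x)
```

```text
[array([185.3122 , 234.21732], dtype=float32), array([335.341  , 138.71402], dtype=float32)]
[ 0.47007265 -0.16385002  0.014     ] [0.41744803 0.09772026 0.014     ] 0.26681147736907485
yaw of y 101.37532818062796 mid [ 0.44376034 -0.03306488  0.014     ] axis [6.10420892e-01 4.65104239e-04 1.40000000e-02] bar [ 0.43297642 -0.03523447  0.014     ]
```

Request:
step_arm:
  motion:
    - {"offset": [-0.16, -0.41, 0.11], "twist": -2}
    - {"offset": [-0.16, -0.41, 0.11], "twist": -2}
    - {"offset": [-0.16, -0.41, 0.11], "twist": -2}
    - {"offset": [-0.16, -0.41, 0.11], "twist": -2}
    - {"offset": [-0.16, -0.41, 0.11], "twist": -2}
    - {"offset": [-0.16, -0.41, 0.11], "twist": -2}
    - {"offset": [-0.16, -0.41, 0.11], "twist": -2}
    - {"offset": [-0.16, -0.41, 0.11], "twist": -2}
    - {"offset": [-0.16, -0.41, 0.11], "twist": -2}
    - {"offset": [-0.16, -0.41, 0.11], "twist": -2}
    - {"offset": [-0.16, -0.41, 0.11], "twist": -2}

```text
time: 2.45
eef_pos: [0.4338, -0.3727, 0.2183]
tcp_rot: [0.166, 0.986, 0.001, -0.001]
contact_force: [0.2, -0.3, -0.8]
opening: 0.999
finger_force: 0.0
```

Run:
```python
from h import *
delta((.44,-.377,.035),71)
c=ctrl.calibration("wrist");im=ctrl.read_camera("wrist");cv2.imwrite("pics/w2.png",im)
import json;json.dump({k:np.array(v).tolist() for k,v in c.items()},open("w2.json","w"))
```

```text
t 2.45 pos [ 0.4338 -0.3727  0.2183] toolY 70.86 q6 -2.12 offset [-0.0078 -0.0024  0.1833] twist -0.13607790188954993 F [ 0.2 -0.3 -0.8]
```

View pics/w2.png

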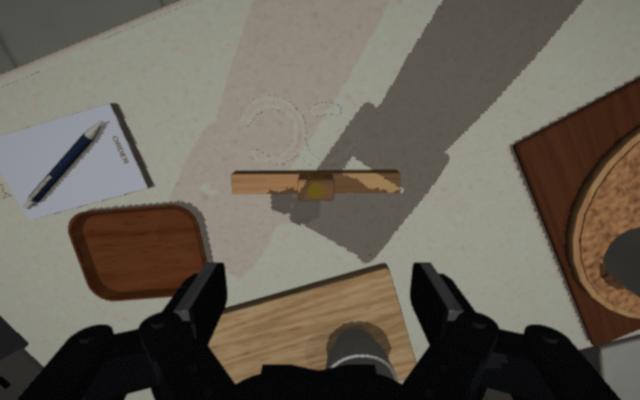

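Run:
```python
from h import *
import json
c=json.load(open("w2.json"));im=cv2.imread("pics/w2.png");hsv=cv2.cvtColor(im,cv2.COLOR_BGR2HSV)
m=((hsv[...,1]>85)&(hsv[...,0]<35)).astype(np.uint8)[155:225,215:415]
k=max(cv2.findContours(m,0,1)[0],key=cv2.contourArea)+[215,155];r=cv2.minAreaRect(k);print(r,cv2.boundingRect(k))
for x in(236,270,360,396):
    col=np.where(m[:,x-215])[0];print(x,col.min()+155,col.max()+155)
B=cv2.boundingRect(k)
e=[plane(c,B[0],184,.02),plane(c,B[0]+B[2],184,.02)];print(e,np.linalg.norm(e[0]-e[1]),(e[0]+e[1])/2)
d=(hsv[...,1]>195)&(hsv[...,0]>20)&(hsv[...,0]<32);d[:160]=0;d[215:]=0;d[:,:290]=0;d[:,345:]=0
q=np.argwhere(d);p=q.mean(0)[::-1];print(p,len(q),plane(c,*p,.046),tri(c,p,ctrl.calibration("top"),(433.6,236.9)))
```

```text
((315.12628173828125, 185.09703063964844), (29.64217185974121, 168.05123901367188), 89.24615478515625) (231, 170, 169, 31)
236 172 193
270 172 192
360 171 192
396 171 192
[array([ 0.41070718, -0.46138109,  0.02      ]), array([ 0.46979548, -0.29208866,  0.02      ])] 0.1793079881634172 [ 0.44025133 -0.37673487  0.02      ]
[315.66666667 175.80952381] 21 [ 0.42606825 -0.37154416  0.046     ] (array([ 0.43610742, -0.37804501,  0.02289845]), np.float64(0.013079041484865718))
```

Request:
step_arm:
  motion:
    - {"offset": [-0.008, -0.002, 0.05], "twist": 0}
    - {"offset": [-0.008, -0.002, 0.1], "twist": 0}
    - {"offset": [-0.008, -0.002, 0.14], "twist": 0}
    - {"offset": [-0.008, -0.002, 0.165], "twist": 0}
    - {"offset": [-0.008, -0.002, 0.182], "twist": 0}
    - {"offset": [-0.008, -0.002, 0.182], "twist": 0}
    - {"offset": [-0.008, -0.002, 0.182], "twist": 0}

```text
time: 3.2
eef_pos: [0.4421, -0.376, 0.0389]
tcp_rot: [0.164, 0.986, -0.0, 0.0]
contact_force: [0.4, 0.1, -0.2]
opening: 1.001
finger_force: 0.0
```

Request:
step_arm:
  motion:
    - {"offset": [0, 0, 0], "twist": 0}
    - {"offset": [0, 0, 0], "twist": 0}
    - {"offset": [0, 0, 0], "twist": 0}
    - {"offset": [0, 0, 0], "twist": 0}
    - {"offset": [0, 0, 0], "twist": 0}
    - {"offset": [0, 0, 0], "twist": 0}
    - {"offset": [0, 0, 0], "twist": 0}
    - {"offset": [0, 0, 0], "twist": 0}
  gripper: 0.02
  grip_force: 35

```text
time: 4.0
eef_pos: [0.4418, -0.3775, 0.039]
tcp_rot: [0.165, 0.986, -0.001, 0.001]
contact_force: [-0.1, 1.0, 6.1]
opening: 0.409
finger_force: 36.6
```

Run:
```python
from h import *
s=ctrl.get_state();print(s["opening"]*.0854,s["finger_force"])
delta((.40,-.05,.065),101)
```

```text
0.03491044287323253 36.64273023605347
t 4.0 pos [ 0.4418 -0.3775  0.039 ] toolY 70.98 q6 -2.12 offset [ 0.1463  0.296  -0.0264] twist -30.021937503686374 F [-0.1  1.   6.1]
```

Run:
```python
from h import *
delta((.427,-.037,.074),101)
```

```text
t 4.0 pos [ 0.4418 -0.3775  0.039 ] toolY 70.98 q6 -2.12 offset [ 0.125   0.3171 -0.0354] twist -30.021937503686374 F [-0.1  1.   6.1]
```

Request:
step_arm:
  motion:
    - {"offset": [0, 0, -0.02], "twist": 0}
    - {"offset": [0.006, 0.017, -0.036], "twist": -2}
    - {"offset": [0.022, 0.056, -0.036], "twist": -5}
    - {"offset": [0.038, 0.096, -0.036], "twist": -10}
    - {"offset": [0.054, 0.136, -0.036], "twist": -15}
    - {"offset": [0.07, 0.177, -0.036], "twist": -20}
    - {"offset": [0.086, 0.217, -0.036], "twist": -25}
    - {"offset": [0.101, 0.257, -0.036], "twist": -28}
    - {"offset": [0.114, 0.29, -0.036], "twist": -30}
    - {"offset": [0.125, 0.317, -0.036], "twist": -30}
    - {"offset": [0.125, 0.317, -0.036], "twist": -30}
    - {"offset": [0.125, 0.317, -0.036], "twist": -30}

```text
time: 5.2
eef_pos: [0.4259, -0.036, 0.0733]
tcp_rot: [-0.097, 0.995, -0.0, -0.0]
contact_force: [0.8, 1.0, -1.4]
opening: 0.41
finger_force: 35.9
```

Run:
```python
from h import *
import json
c=ctrl.calibration("wrist");im=ctrl.read_camera("wrist");cv2.imwrite("pics/w3.png",im)
json.dump({k:np.array(v).tolist() for k,v in c.items()},open("w3.json","w"))
delta((.427,-.037,.039),101);print(ctrl.get_state()["finger_force"])
```

```text
t 5.25 pos [ 0.4263 -0.0367  0.0735] toolY 101.0 q6 -2.09 offset [-0.0007 -0.0004  0.0345] twist 0.0036847936171966467 F [ 0.3 -0.8 -1.4]
35.875287652015686
```

View pics/w3.png

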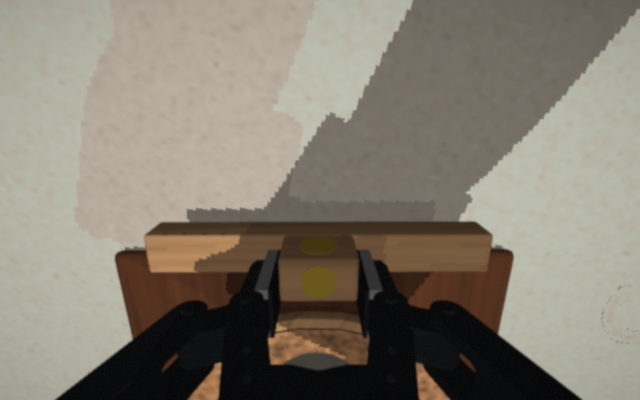

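The bar is gripped by its block; the base's front corners show at about (118,250) and (512,250), and the bar's near edge spans 146 to 491.

Run:
```python
from h import *
import json
c=json.load(open("w3.json"));im=cv2.imread("pics/w3.png")
hsv=cv2.cvtColor(im,cv2.COLOR_BGR2HSV)
g=cv2.GaussianBlur(cv2.cvtColor(im,cv2.COLOR_BGR2GRAY),(0,0),1).astype(float)
F=[]
for x in list(range(124,144,2))+list(range(496,510,2)):
    y=235+np.argmin(np.gradient(g[:,x])[235:262]);F.append((x,y))
print(F)
W=np.array([plane(c,*p,.014) for p in F]);l=cv2.fitLine(W[:,:2].astype(np.float32),cv2.DIST_HUBER,0,.01,.01).ravel();l=l*np.sign(l[1]) if False else l
print("front line",l,np.degrees(np.arctan2(l[1],l[0]))%180)
for y in(262,270,280,290):
    xl=105+np.argmin(np.gradient(g[y])[105:140]);xr=490+np.argmax(np.gradient(g[y])[490:525])
    a,b=plane(c,xl,y,.014),plane(c,xr,y,.014);print(y,xl,xr,a[:2],b[:2],np.linalg.norm(a-b))
m=((hsv[...,1]>85)&(hsv[...,2]>70)).astype(np.uint8)
for y in(245,255,263):
    r=np.gradient(g[y]);print("bar",y,140+np.argmax(r[140:155]),485+np.argmin(r[485:497]))
    a,b=plane(c,140+np.argmax(r[140:155]),y,.0547),plane(c,485+np.argmin(r[485:497]),y,.0547);print(a[:2],b[:2],(a+b)[:2]/2,np.linalg.norm(a-b))
# bar's top edges rows
for x in(170,470):
    r=np.gradient(g[:,x]);ys=[225+np.argmax(r[225:245]),260+np.argmin(r[260:280])];print(x,ys,[plane(c,x,y,.0547)[:2] for y in ys])
```

```text
[(124, np.int64(250)), (126, np.int64(249)), (128, np.int64(248)), (130, np.int64(249)), (132, np.int64(249)), (134, np.int64(249)), (136, np.int64(246)), (138, np.int64(247)), (140, np.int64(247)), (142, np.int64(248)), (496, np.int64(245)), (498, np.int64(245)), (500, np.int64(245)), (502, np.int64(248)), (504, np.int64(249)), (506, np.int64(249)), (508, np.int64(249))]
front line [ 0.19182245 -0.98142964  0.4446082  -0.05674093] 101.059166
262 115 512 [ 0.47564385 -0.16331938] [0.42530323 0.09573453] 0.2638998063608745
270 117 511 [ 0.48151871 -0.16202245] [0.43112553 0.09734451] 0.2642171311133303
280 119 509 [ 0.48907426 -0.16070111] [0.43864664 0.09889749] 0.2644510868400186
290 121 506 [ 0.49680021 -0.15934996] [0.44646829 0.09981144] 0.26400366832862016
bar 245 140 495
[ 0.43573624 -0.12662058] [0.40101204 0.0520103 ] [ 0.41837414 -0.03730514] 0.18197461395461537
bar 255 147 489
[ 0.44083205 -0.12294494] [0.40702286 0.05101333] [ 0.42392746 -0.0359658 ] 0.17721325675610677
bar 263 148 487
[ 0.44544727 -0.122304  ] [0.41164663 0.05163839] [ 0.42854695 -0.0353328 ] 0.1771960521189257
170 [np.int64(235), np.int64(272)] [array([ 0.42717135, -0.11181815]), array([ 0.44863749, -0.11076345])]
470 [np.int64(234), np.int64(271)] [array([0.39760612, 0.03735012]), array([0.41786228, 0.04450139])]
```

Request:
step_arm:
  motion:
    - {"offset": [0, -0.0025, 0.012], "twist": 0}
    - {"offset": [0, -0.0025, 0.024], "twist": 0}
    - {"offset": [0, -0.0025, 0.031], "twist": 0}
    - {"offset": [0, -0.0025, 0.0345], "twist": 0}
    - {"offset": [0, -0.0025, 0.0345], "twist": 0}
    - {"offset": [-0.003, -0.0025, 0.0345], "twist": 0}
    - {"offset": [-0.005, -0.0025, 0.0345], "twist": 0}
    - {"offset": [-0.007, -0.0025, 0.0345], "twist": 0}
    - {"offset": [-0.007, -0.0025, 0.0345], "twist": 0}
    - {"offset": [-0.007, -0.0025, 0.0345], "twist": 0}

```text
time: 6.25
eef_pos: [0.4338, -0.0375, 0.0393]
tcp_rot: [-0.096, 0.995, -0.0, 0.0]
contact_force: [0.4, -0.4, -1.6]
opening: 0.413
finger_force: 35.8
```

Request:
step_arm:
  motion:
    - {"offset": [-0.001, 0, 0.0005], "twist": 0}
    - {"offset": [-0.002, 0, 0.0005], "twist": 0}
    - {"offset": [-0.002, 0, 0.0005], "twist": 0}

```text
time: 6.55
eef_pos: [0.4356, -0.0371, 0.0387]
tcp_rot: [-0.096, 0.995, 0.0, -0.0]
contact_force: [-0.2, 0.8, -1.9]
opening: 0.412
finger_force: 35.8
```

Request:
step_arm:
  motion:
    - {"offset": [-0.001, 0, 0], "twist": 0}
    - {"offset": [-0.001, 0, 0], "twist": 0}
    - {"offset": [-0.001, 0, 0], "twist": 0}

```text
time: 6.85
eef_pos: [0.436, -0.0371, 0.0386]
tcp_rot: [-0.096, 0.995, -0.0, -0.001]
contact_force: [-3.8, -1.6, 0.2]
opening: 0.413
finger_force: 36.1
```

Request:
step_arm:
  motion:
    - {"offset": [-0.001, 0, 0], "twist": 0}
    - {"offset": [-0.0015, 0, 0.0005], "twist": 0}
    - {"offset": [-0.0015, 0, 0.0005], "twist": 0}
    - {"offset": [-0.0015, 0, 0.0005], "twist": 0}

```text
time: 7.25
eef_pos: [0.4363, -0.037, 0.0385]
tcp_rot: [-0.097, 0.995, 0.0, -0.003]
contact_force: [-9.8, -3.4, 8.5]
opening: 0.411
finger_force: 37.0
```

Run:
```python
from h import *
import json
c=ctrl.calibration("wrist");im=ctrl.read_camera("wrist");cv2.imwrite("pics/w4.png",im)
json.dump({k:np.array(v).tolist() for k,v in c.items()},open("w4.json","w"))
delta((.427,-.037,.039),101);print(ctrl.get_state()["wrist_torque"])
```

```text
t 7.3 pos [ 0.4363 -0.037   0.0386] toolY 101.1 q6 -2.08 offset [ 0.0091  0.0018 -0.0004] twist 0.10251995248762569 F [-9.1 -3.3  8.7]
[-0.3849742   1.73577005  0.27064344]
```

View pics/w4.png

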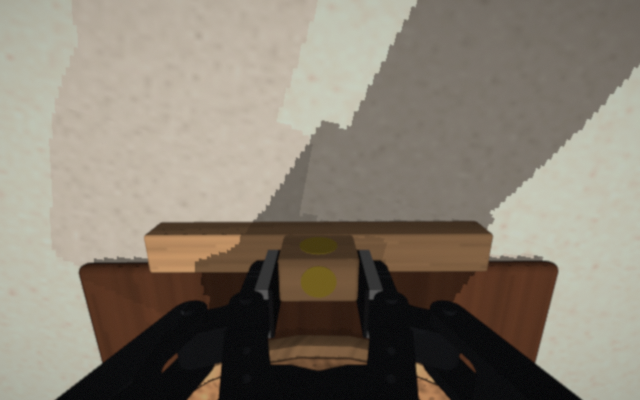

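Pressed flush with 10 N; the base's front corners (80,265) and (558,265) have their middle at 319, the bar's ends (146 and 491) at 318.5.

Run:
```python
from h import *
import json
c=json.load(open("w4.json"));im=cv2.imread("pics/w4.png")
g=cv2.GaussianBlur(cv2.cvtColor(im,cv2.COLOR_BGR2GRAY),(0,0),1).astype(float)
y=np.array([-.1918,.9815])
for r in(280,290,300,310):
    d=np.gradient(g[r]);xl=75+np.argmin(d[75:105]);xr=535+np.argmax(d[535:565])
    a,b=plane(c,xl,r,.014),plane(c,xr,r,.014);print(r,xl,xr,((a+b)/2)[:2]@y,np.linalg.norm(a-b))
for r in(245,255,263):
    d=np.gradient(g[r]);xl=142+np.argmax(d[142:152]);xr=485+np.argmin(d[485:497]);a,b=plane(c,xl,r,.02),plane(c,xr,r,.02);print("bar",xl,xr,((a+b)/2)[:2]@y,np.linalg.norm(a-b))
```

```text
280 80 556 -0.11943772247160395 0.2635055277209449
290 83 553 -0.11944030821917935 0.2630553691380606
300 85 551 -0.1194413089536523 0.2637270457901554
310 88 548 -0.11944399408720274 0.2632692297990462
bar 148 485 -0.12031176413789837 0.17275235859774565
bar 142 485 -0.12187096211680536 0.17768995392049644
bar 148 488 -0.1195409858065207 0.17765535519752107
```

Request:
step_arm:
  motion:
    - {"offset": [0, 0, 0], "twist": 0}
    - {"offset": [0, 0, 0], "twist": 0}
    - {"offset": [0, 0, 0], "twist": 0}
    - {"offset": [0, 0, 0], "twist": 0}
    - {"offset": [0, 0, 0], "twist": 0}
    - {"offset": [0, 0, 0], "twist": 0}
  gripper: 0.07

```text
time: 7.9
eef_pos: [0.4383, -0.0367, 0.0383]
tcp_rot: [-0.096, 0.995, 0.0, 0.0]
contact_force: [-0.3, -0.4, 0.2]
opening: 0.825
finger_force: 0.0
```

Request:
step_arm:
  motion:
    - {"offset": [0, 0, -0.03], "twist": 0}
    - {"offset": [0, 0, -0.07], "twist": 0}
    - {"offset": [0, 0, -0.12], "twist": 0}
    - {"offset": [0, 0, -0.17], "twist": 0}
    - {"offset": [0, 0, -0.22], "twist": 0}
    - {"offset": [0, 0, -0.24], "twist": 0}
    - {"offset": [0, 0, -0.24], "twist": 0}
    - {"offset": [0, 0, -0.24], "twist": 0}
  gripper: 0.0854

```text
time: 8.7
eef_pos: [0.4379, -0.0366, 0.2777]
tcp_rot: [-0.096, 0.995, 0.0, -0.0]
contact_force: [0.1, 0.9, -0.8]
opening: 1.001
finger_force: 0.0
```

Run:
```python
from h import *
import json
c=ctrl.calibration("wrist");im=ctrl.read_camera("wrist");cv2.imwrite("pics/w5.png",im)
json.dump({k:np.array(v).tolist() for k,v in c.items()},open("w5.json","w"))
t=ctrl.read_camera("top");cv2.imwrite("pics/t5.png",t)
z=cv2.resize(t[130:260,255:385],(400,400),interpolation=cv2.INTER_CUBIC)
cv2.imwrite("pics/c5.png",np.hstack([cv2.resize(im[150:400,160:410],(400,400)),z]))
delta((.612,-.003,.30),101)
```

```text
t 8.8 pos [ 0.4371 -0.0364  0.2759] toolY 100.98 q6 -2.08 offset [-0.1779 -0.0005 -0.0248] twist -0.01779757826113837 F [-0.2  0.4 -0.3]
```

View pics/c5.png

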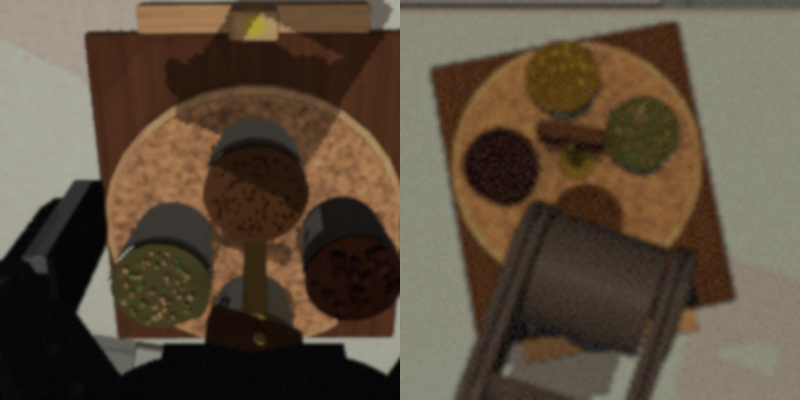

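Run:
```python
from h import *
import json
ct=ctrl.calibration("top");t=(cv2.imread("pics/top0.png").astype(float)+cv2.imread("pics/t5.png"))/2;t=t.astype(np.uint8)
def hs(im):return cv2.cvtColor(im,cv2.COLOR_BGR2HSV)
H=hs(t)[160:190,290:340];m=((H[...,2]<85)&(H[...,0]<14)).astype(np.uint8)
print("\n".join("".join("#" if v else "." for v in r) for r in m[:,:34]))
# yellow cup lid, z=.12
for n,(u0,v0,u1,v1),z,f in(("yellow",(290,138,328,174),.12,lambda h:(h[...,0]>17)&(h[...,1]>140)),):
    h=hs(t)[v0:v1,u0:u1];print(np.array2string(h[18,::2],separator=',').replace("\n",""))
w=cv2.imread("pics/w1.png");h=hs(w)[322:368,285:355];mm=((h[...,0]<12)|(h[...,0]>170))&(h[...,1]>100)
print("\n".join("".join("#" if v else "." for v in r) for r in mm[:,::1]))
```

```text
..................................
..................................
...........................#......
..................................
..........................#.......
.........................#........
......................#...........
.............#..........#.........
..............#...................
...........##.#....#..............
..........#########.#.............
..........############.#.#........
...........#####.############.....
.#.#......#########.###########...
#####.......###################...
.#####......#####.#..##.###.###...
########.....###......###.#####...
.##.##......###.#.....##.#.####...
#######.....##........###.#.#.....
##.######....................##...
#########.........................
#########.........................
#######.##........................
.#########........................
#####.####........................
####.#####........................
##########........................
.########.........................
#.#.#####.........................
#.######..........................
[[ 15,152,129], [ 14,153,128], [ 15,163,130], [ 18
[... 2801 characters left out ...]
###############################..............................
......##########################......................................
.......##################.............................................
.......##############.................................................
........###########...................................................
........#########.....................................................
.........######.......................................................
.........#####........................................................
..........###.........................................................
......................................................................
```

Run:
```python
from h import *
import json
c=json.load(open("w1.json"));ct=ctrl.calibration("top")
def show(n,a,b):
    d=b-a;print(n,a[:2],b[:2],np.linalg.norm(d),np.degrees(np.arctan2(d[1],d[0]))%180)
show("w1 low front",plane(c,296,332,.136),plane(c,343.5,323,.136))
show("w1 top back",plane(c,297,366,.178),plane(c,346,354,.178))
show("top upper",plane(ct,300,169.5,.178),plane(ct,320,172.5,.178))
t=cv2.imread("pics/top0.png");g=cv2.GaussianBlur(cv2.cvtColor(t,cv2.COLOR_BGR2HSV),(0,0),1)
# disc: cork-coloured mask, enclosing ellipse
H=cv2.cvtColor(t,cv2.COLOR_BGR2HSV);m=((H[...,2]>95)&(H[...,1]>100)&(H[...,0]<22)).astype(np.uint8)
m[:135]=0;m[230:]=0;m[:,:262]=0;m[:,365:]=0
k=np.vstack([q for q in cv2.findContours(m,0,1)[0] if cv2.contourArea(q)>20]);e=cv2.fitEllipse(cv2.convexHull(k));print(e);A=plane(ct,*e[0],.03);print("axis",A)
# cups: circles of lids at z=.12 picked in the zoom (3.333x, origin 255,130)
for n,(u,v) in dict(yellow=(176,84),green=(262,146),cocoa=(202,240),dark=(110,180)).items():
    P=plane(ct,255+u/400*120,130+v/400*120,.12);d=P-A;print(n,P[:2],np.hypot(*d[:2]),np.degrees(np.arctan2(d[1],d[0])))
```

```text
w1 low front [ 0.60435776 -0.02909011] [0.61290219 0.02990622] 0.05961185872299765 81.75915968052533
w1 top back [ 0.6153993  -0.02949802] [0.61938651 0.0270907 ] 0.05672901531869662 85.96963711634137
top upper [0.61915424 0.02527349] [ 0.61064972 -0.03145836] 0.05736575405906377 81.47443131331232
((311.9520568847656, 182.9779815673828), (79.86018371582031, 81.68535614013672), 78.54195404052734)
axis [ 0.60877065 -0.00274578  0.03      ]
yellow [0.67606329 0.00677933] 0.06796342804004225 8.056553586596287
green [ 0.61946501 -0.07049189] 0.0685850156717559 -81.02934866090729
cocoa [ 0.53475979 -0.01788194] 0.07554276868787149 -168.44167323018976
dark [0.58819088 0.06428741] 0.07012114847865684 107.06693511677798
```

Request:
step_arm:
  motion:
    - {"offset": [-0.03, 0, -0.005], "twist": 8.5}
    - {"offset": [-0.07, 0, -0.005], "twist": 17}
    - {"offset": [-0.11, 0, -0.005], "twist": 25.5}
    - {"offset": [-0.15, -0.001, -0.005], "twist": 34}
    - {"offset": [-0.176, -0.001, -0.005], "twist": 42.5}
    - {"offset": [-0.176, -0.001, -0.005], "twist": 51}
    - {"offset": [-0.176, -0.001, -0.005], "twist": 59.5}
    - {"offset": [-0.176, -0.001, -0.005], "twist": 68}
    - {"offset": [-0.176, -0.001, -0.005], "twist": 76.5}
    - {"offset": [-0.176, -0.001, -0.005], "twist": 85}
    - {"offset": [-0.176, -0.001, -0.005], "twist": 93.5}
    - {"offset": [-0.176, -0.001, -0.005], "twist": 102}

```text
time: 10.0
eef_pos: [0.6101, -0.004, 0.2801]
tcp_rot: [0.716, 0.699, -0.001, -0.002]
contact_force: [0.2, -0.7, -0.0]
opening: 1.005
finger_force: 0.0
```

Run:
```python
from h import *
delta((.610,-.003,.152),-8)
```

```text
t 10.0 pos [ 0.6101 -0.004   0.2801] toolY -1.37 q6 -0.15 offset [0.0009 0.0005 0.1281] twist 6.629346730024309 F [ 0.2 -0.7 -0. ]
```

Request:
step_arm:
  motion:
    - {"offset": [0.001, 0, 0.03], "twist": 6.5}
    - {"offset": [0.001, 0, 0.06], "twist": 6.5}
    - {"offset": [0.001, 0, 0.09], "twist": 6.5}
    - {"offset": [0.001, 0, 0.115], "twist": 6.5}
    - {"offset": [0.001, 0, 0.128], "twist": 6.5}
    - {"offset": [0.001, 0, 0.128], "twist": 6.5}

```text
time: 10.6
eef_pos: [0.6087, -0.0028, 0.151]
tcp_rot: [0.752, 0.659, -0.003, -0.003]
contact_force: [-0.3, -0.3, 0.1]
opening: 1.002
finger_force: 0.0
```

Request:
step_arm:
  motion:
    - {"offset": [0, 0, 0], "twist": 0}
    - {"offset": [0, 0, 0], "twist": 0}
    - {"offset": [0, 0, 0], "twist": 0}
    - {"offset": [0, 0, 0], "twist": 0}
    - {"offset": [0, 0, 0], "twist": 0}
    - {"offset": [0, 0, 0], "twist": 0}
    - {"offset": [0, 0, 0], "twist": 0}
    - {"offset": [0, 0, 0], "twist": 0}
  gripper: 0.005
  grip_force: 30

```text
time: 11.4
eef_pos: [0.6113, -0.0031, 0.1563]
tcp_rot: [0.752, 0.659, 0.0, 0.0]
contact_force: [-3.7, 0.7, 5.2]
opening: 0.187
finger_force: 29.9
```

Run:
```python
from h import *
s=ctrl.get_state();print(s["opening"]*.0854,s["finger_force"],s["wrist_torque"])
delta((.610,-.003,.152),-8)
```

```text
0.01599525191706011 29.93614912033081 [0.05939801 0.43532751 0.09649217]
t 11.4 pos [ 0.6113 -0.0031  0.1563] toolY -7.5 q6 -0.04 offset [-0.     -0.0013  0.0043] twist 0.4965720054311049 F [-3.7  0.7  5.2]
```

Request:
step_arm:
  motion:
    - {"offset": [0, 0, 0], "twist": 1}
    - {"offset": [0, 0, 0], "twist": 3}
    - {"offset": [0, 0, 0], "twist": 6}
    - {"offset": [0, 0, 0], "twist": 10}
    - {"offset": [0, 0, 0], "twist": 15}
    - {"offset": [0, 0, 0], "twist": 20}
    - {"offset": [0, 0, 0], "twist": 25}
    - {"offset": [0, 0, 0], "twist": 30}
    - {"offset": [0, 0, 0], "twist": 35}
    - {"offset": [0, 0, 0], "twist": 40}
    - {"offset": [0, 0, 0], "twist": 45}
    - {"offset": [0, 0, 0], "twist": 50}

```text
time: 12.6
eef_pos: [0.6105, -0.0026, 0.1563]
tcp_rot: [0.96, 0.278, -0.001, -0.001]
contact_force: [-7.1, 1.1, 7.2]
opening: 0.18
finger_force: 30.1
```

Request:
step_arm:
  motion:
    - {"offset": [0, 0, 0], "twist": 5}
    - {"offset": [0, 0, 0], "twist": 10}
    - {"offset": [0, 0, 0], "twist": 15}
    - {"offset": [0, 0, 0], "twist": 20}
    - {"offset": [0, 0, 0], "twist": 25}
    - {"offset": [0, 0, 0], "twist": 30}
    - {"offset": [0, 0, 0], "twist": 33}
    - {"offset": [0, 0, 0], "twist": 36}
    - {"offset": [0, 0, 0], "twist": 38}
    - {"offset": [0, 0, 0], "twist": 39}
    - {"offset": [0, 0, 0], "twist": 39}

```text
time: 13.7
eef_pos: [0.6103, -0.002, 0.1563]
tcp_rot: [0.998, -0.057, -0.001, -0.001]
contact_force: [-7.0, 3.3, 8.0]
opening: 0.18
finger_force: 30.2
```

Request:
step_arm:
  motion:
    - {"offset": [0, 0, 0], "twist": 0}
    - {"offset": [0, 0, 0], "twist": 0}
    - {"offset": [0, 0, 0], "twist": 0}
    - {"offset": [0, 0, 0], "twist": 0}
    - {"offset": [0, 0, 0], "twist": 0}
    - {"offset": [0, 0, 0], "twist": 0}
  gripper: 0.0854

```text
time: 14.3
eef_pos: [0.6112, -0.0032, 0.1551]
tcp_rot: [0.998, -0.057, -0.0, -0.0]
contact_force: [-0.9, 0.7, 0.1]
opening: 0.996
finger_force: 0.0
```

Request:
step_arm:
  motion:
    - {"offset": [0, 0, -0.04], "twist": 0}
    - {"offset": [0, 0, -0.08], "twist": 0}
    - {"offset": [0, 0, -0.09], "twist": -8}
    - {"offset": [0, 0, -0.09], "twist": -16}
    - {"offset": [0, 0, -0.09], "twist": -24}
    - {"offset": [0, 0, -0.09], "twist": -32}
    - {"offset": [0, 0, -0.09], "twist": -40}
    - {"offset": [0, 0, -0.09], "twist": -48}
    - {"offset": [0, 0, -0.09], "twist": -56}
    - {"offset": [0, 0, -0.09], "twist": -64}
    - {"offset": [0, 0, -0.09], "twist": -72}
    - {"offset": [0, 0, -0.09], "twist": -80}

```text
time: 15.5
eef_pos: [0.6111, -0.0032, 0.2452]
tcp_rot: [0.8, 0.601, -0.0, 0.0]
contact_force: [-0.7, 0.4, 0.2]
opening: 0.999
finger_force: 0.0
```

Run:
```python
from h import *
delta((.610,-.003,.152))
```

```text
t 15.5 pos [ 0.6111 -0.0032  0.2452] toolY -16.19 q6 0.11 offset [-0.0001 -0.0012  0.0932] twist None F [-0.7  0.4  0.2]
```

Request:
step_arm:
  motion:
    - {"offset": [0, 0, 0], "twist": -8}
    - {"offset": [0, 0, 0], "twist": -16}
    - {"offset": [0, 0, 0], "twist": -24}
    - {"offset": [0, 0, 0], "twist": -32}
    - {"offset": [0, 0, 0], "twist": -40}
    - {"offset": [0, 0, 0], "twist": -48}
    - {"offset": [0, 0, 0], "twist": -56}
    - {"offset": [0, 0, 0], "twist": -64}
    - {"offset": [0, 0, 0], "twist": -72}
    - {"offset": [0, 0, 0], "twist": -80}
    - {"offset": [0, 0, 0], "twist": -88}
    - {"offset": [0, 0, 0], "twist": -96}

```text
time: 16.7
eef_pos: [0.6111, -0.0032, 0.2452]
tcp_rot: [0.089, 0.996, -0.0, -0.0]
contact_force: [0.5, 0.2, -0.5]
opening: 1.004
finger_force: 0.0
```

Run:
```python
from h import *
import json
c=ctrl.calibration("wrist");im=ctrl.read_camera("wrist");cv2.imwrite("pics/w6.png",im)
json.dump({k:np.array(v).tolist() for k,v in c.items()},open("w6.json","w"))
delta((.6095,-.002,.157),83.5)
```

```text
t 16.75 pos [ 0.6111 -0.0032  0.2452] toolY 80.02 q6 -1.57 offset [0.0018 0.0009 0.0882] twist -3.4783566652472047 F [0.1 0.7 0.9]
```

Request:
step_arm:
  motion:
    - {"offset": [0.002, 0.001, 0.02], "twist": -3.5}
    - {"offset": [0.002, 0.001, 0.045], "twist": -3.5}
    - {"offset": [0.002, 0.001, 0.07], "twist": -3.5}
    - {"offset": [0.002, 0.001, 0.088], "twist": -3.5}
    - {"offset": [0.002, 0.001, 0.088], "twist": -3.5}

```text
time: 17.25
eef_pos: [0.6072, -0.0015, 0.1537]
tcp_rot: [0.062, 0.998, 0.0, -0.003]
contact_force: [-0.9, 0.2, 0.1]
opening: 0.998
finger_force: 0.0
```

Request:
step_arm:
  motion:
    - {"offset": [0, 0, 0], "twist": 0}
    - {"offset": [0, 0, 0], "twist": 0}
    - {"offset": [0, 0, 0], "twist": 0}
    - {"offset": [0, 0, 0], "twist": 0}
    - {"offset": [0, 0, 0], "twist": 0}
    - {"offset": [0, 0, 0], "twist": 0}
    - {"offset": [0, 0, 0], "twist": 0}
    - {"offset": [0, 0, 0], "twist": 0}
  gripper: 0.005

```text
time: 18.05
eef_pos: [0.6098, -0.0018, 0.1582]
tcp_rot: [0.061, 0.998, -0.0, 0.001]
contact_force: [-1.5, -0.6, 4.3]
opening: 0.18
finger_force: 31.8
```

Request:
step_arm:
  motion:
    - {"offset": [0, 0, 0], "twist": 1}
    - {"offset": [0, 0, 0], "twist": 3}
    - {"offset": [0, 0, 0], "twist": 6}
    - {"offset": [0, 0, 0], "twist": 10}
    - {"offset": [0, 0, 0], "twist": 15}
    - {"offset": [0, 0, 0], "twist": 20}
    - {"offset": [0, 0, 0], "twist": 25}
    - {"offset": [0, 0, 0], "twist": 30}
    - {"offset": [0, 0, 0], "twist": 35}
    - {"offset": [0, 0, 0], "twist": 40}
    - {"offset": [0, 0, 0], "twist": 45}
    - {"offset": [0, 0, 0], "twist": 50}

```text
time: 19.25
eef_pos: [0.6105, -0.0007, 0.1583]
tcp_rot: [0.479, 0.878, 0.002, 0.001]
contact_force: [1.5, 4.5, 3.8]
opening: 0.182
finger_force: 31.7
```

Request:
step_arm:
  motion:
    - {"offset": [0, 0, 0], "twist": 5}
    - {"offset": [0, 0, 0], "twist": 10}
    - {"offset": [0, 0, 0], "twist": 15}
    - {"offset": [0, 0, 0], "twist": 20}
    - {"offset": [0, 0, 0], "twist": 25}
    - {"offset": [0, 0, 0], "twist": 29}
    - {"offset": [0, 0, 0], "twist": 32}
    - {"offset": [0, 0, 0], "twist": 34}
    - {"offset": [0, 0, 0], "twist": 35}
    - {"offset": [0, 0, 0], "twist": 35}

```text
time: 20.25
eef_pos: [0.6114, -0.0004, 0.1582]
tcp_rot: [0.72, 0.694, 0.003, 0.001]
contact_force: [7.0, 5.4, 2.1]
opening: 0.184
finger_force: 31.5
```

Run:
```python
from h import *
import json
s=ctrl.get_state();print(s["opening"]*.0854,s["finger_force"])
c=ctrl.calibration("wrist");im=ctrl.read_camera("wrist");cv2.imwrite("pics/w7.png",im)
json.dump({k:np.array(v).tolist() for k,v in c.items()},open("w7.json","w"))
t=ctrl.read_camera("top");cv2.imwrite("pics/t7.png",t);sc=ctrl.read_camera("scene");cv2.imwrite("pics/s7.png",sc)
f=lambda x,k:cv2.resize(x,(400,300),interpolation=k)
C=cv2.INTER_CUBIC
cv2.imwrite("pics/c7.png",np.vstack([np.hstack([f(t[160:256,262:390],C),f(sc[165:261,262:390],C)]),np.hstack([f(im,C),f(im[100:250,200:400],C)])]))
delta((.6095,-.002,.157))
```

```text
0.015702742981263097 31.491890251636505
t 20.4 pos [ 6.115e-01 -4.000e-04  1.582e-01] toolY -2.08 q6 -0.13 offset [-0.0016 -0.0019  0.0012] twist None F [5.8 4.6 1.6]
```

View pics/c7.png

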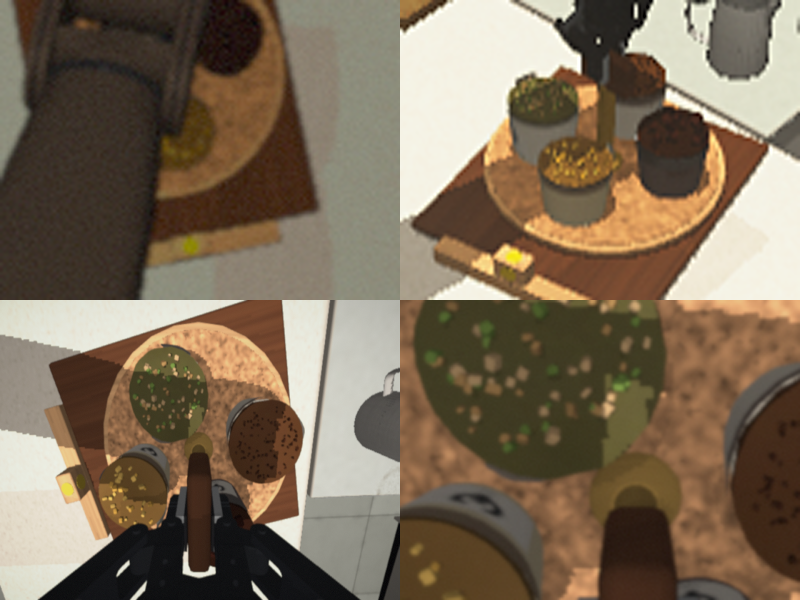

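The bar lies along the front edge; yellow is now at the front (top crop (185,135), scene crop (578,160)) nearly behind the block, and the handle is gripped square.

Run:
```python
from h import *
import json
cs=ctrl.calibration("scene");c=json.load(open("w7.json"))
A=np.array([.6095,-.002]);y=np.array([-.1918,.9815])
def blob(f,box,cond,close):
    im=cv2.imread(f);u0,v0,u1,v1=box;h=cv2.cvtColor(im,cv2.COLOR_BGR2HSV)[v0:v1,u0:u1]
    m=cv2.morphologyEx(cond(h).astype(np.uint8),cv2.MORPH_CLOSE,np.ones((close,close)));m=cv2.morphologyEx(m,cv2.MORPH_OPEN,np.ones((3,3)))
    k=cv2.convexHull(max(cv2.findContours(m,0,1)[0],key=cv2.contourArea))+[u0,v0]
    return cv2.fitEllipse(k)
def rep(n,P):
    d=P[:2]-A;print(n,P,"r",np.hypot(*d),"ang",np.degrees(np.arctan2(d[1],d[0]))%360,"lat",P[:2]@y)
e=blob("pics/s7.png",(300,205,332,230),lambda h:(h[...,0]>14)&(h[...,0]<30)&(h[...,1]>110)&(h[...,1]>0),3);print(e)
rep("scene",plane(cs,*e[0],.12))
w=blob("pics/w7.png",(150,185,275,325),lambda h:(h[...,0]>16)&(h[...,0]<32)&(h[...,1]>120),5);print(w)
rep("wrist",plane(c,*w[0],.12));P,err=tri(cs,e[0],c,w[0]);rep("tri",P);print(err)
# block top dots now
for n,cc,f,box in(("w",c,"pics/w7.png",(85,200,160,270)),("s",cs,"pics/s7.png",(415-262+262-130,235,320,262))):
    im=cv2.imread(f);u0,v0,u1,v1=box;h=cv2.cvtColor(im,cv2.COLOR_BGR2HSV)[v0:v1,u0:u1]
    q=np.argwhere((h[...,1]>170)&(h[...,0]>24)&(h[...,0]<33)&(h[...,2]>150))
    if len(q):p=q.mean(0)[::-1]+[u0,v0];print("dot",n,p,len(q));rep("dot",plane(cc,*p,.046))
```

```text
((333.4169006347656, 215.75694274902344), (22.33037757873535, 56.194129943847656), 87.73162078857422)
scene [ 0.55190751 -0.07583103  0.12      ] r 0.09363714609768743 ang 232.04370168295662 lat -0.18028401460288673
((213.00929260253906, 256.67706298828125), (95.23174285888672, 109.7752456665039), 109.04791259765625)
wrist [ 0.54984164 -0.00639413  0.12      ] r 0.05981996953002641 ang 184.21250306751736 lat -0.111735459885432
tri [ 0.55589644 -0.04040651  0.09197178] r 0.06594240959421875 ang 215.6212853066411 lat -0.14627992459592018
0.051217913608563925
dot w [105.83333333 251.41666667] 12
dot [ 0.43340844 -0.0355542   0.046     ] r 0.17925992797711765 ang 190.7883640260522 lat -0.11802418603291728
dot s [298.06666667 246.6       ] 15
dot [ 0.43576216 -0.03595009  0.046     ] r 0.17702385905556428 ang 191.05683261942107 lat -0.11886419993327205
```

Run:
```python
from h import *
import json
cs=ctrl.calibration("scene");c=json.load(open("w7.json"));im=cv2.imread("pics/s7.png");h=cv2.cvtColor(im,cv2.COLOR_BGR2HSV)
for r in(222,225,228,231):
    x=np.where(h[r,295:345,1]<75)[0]+295;print(r,x.min(),x.max(),len(x),(x.min()+x.max())/2)
A=np.array([.6095,-.002])
print("scene hand",plane(cs,318.6,217.2,.12))
w=cv2.imread("pics/w7.png");hw=cv2.cvtColor(w,cv2.COLOR_BGR2HSV)
for a in(180,184,188,191,194):
    d=np.array([np.cos(np.radians(a)),np.sin(np.radians(a))])*.072
    print(a,[np.round(proj(cs,np.r_[A+d,z]),1) for z in(.06,.075,.12)],proj(c,np.r_[A+d,.12]),proj(c,np.r_[A+d,.03]))
print("wrist axis disc centre/post",proj(c,np.r_[A,.03]),proj(c,np.r_[A,.178]))
m=(hw[...,1]<75)
for v in(240,255,270):print(v,"".join("#" if q else "." for q in ((hw[v,150:280,0]>16)&(hw[v,150:280,0]<32)&(hw[v,150:280,1]>120))))
for v in range(208,240,2):print(v,"".join("#" if q else "." for q in (h[v,295:345,1]<75)),"".join("%4d"%q for q in h[v,298:340:3,0]))
```

```text
222 308 344 8 326.0
225 314 344 6 329.0Traceback (most recent call last):
  File "<stdin>", line 5, in <module>
    return umr_minimum(a, axis, None, out, keepdims, initial, where)
ValueError: zero-size array to reduction operation minimum which has no identity
```

Run:
```python
from h import *
import json
cs=ctrl.calibration("scene");c=json.load(open("w7.json"));im=cv2.imread("pics/s7.png");h=cv2.cvtColor(im,cv2.COLOR_BGR2HSV)
A=np.array([.6095,-.002])
print("scene hand",plane(cs,318.6,217.2,.12))
for a in(184,188,191,194):
    d=np.array([np.cos(np.radians(a)),np.sin(np.radians(a))])*.072
    print(a,[np.round(proj(cs,np.r_[A+d,z]),1) for z in(.03,.06,.12)],proj(c,np.r_[A+d,.12]),proj(c,np.r_[A+d,.03]))
print("wrist axis",proj(c,np.r_[A,.03]),proj(c,np.r_[A,.178]))
for v in(226,229,232):print(v,"".join("%4d"%q for q in h[v,301:338,1]))
w=cv2.cvtColor(cv2.imread("pics/w7.png"),cv2.COLOR_BGR2HSV)
for v in(240,255,270,285):print(v,"".join("#" if (q[0]>16)&(q[0]<32)&(q[1]>120) else "." for q in w[v,150:280]))
```

```text
scene hand [ 0.51652483 -0.04675109  0.12      ]
184 [array([313.4, 228.7]), array([313.4, 221.9]), array([313.6, 207.9])] [192.44866597 258.40421006] [231.12294102 208.18895929]
188 [array([314.6, 229.3]), array([314.7, 222.6]), array([314.9, 208.6])] [194.67462949 265.95142442] [232.43902039 213.6653428 ]
191 [array([315.6, 229.8]), array([315.7, 223. ]), array([315.9, 209. ])] [196.69532905 271.47215116] [233.67639259 217.68936421]
194 [array([316.6, 230.2]), array([316.7, 223.4]), array([317. , 209.4])] [199.00544706 276.85987491] [235.12183862 221.63132049]
wrist axis [314.96566484 199.40843473] [313.98789955 308.61773444]
226  141 142 144 147 142 148 109  78  76  83  81  81  85  84  84  86  82  83  84  85  89  87  82  88  83  83  79  98 142 148 147 148 145 147 150 152 148
229  145 147 148 147 145 147 140  73  79  81  83  83  83  82  81  81  86  81  81  82  82  86  84  83  81  80  77 137 142 139 151 150 144 142 147 150 148
232  139 139 141 146 145 144 146 116  76  80  80  81  84  81  84  80  80  77  83  83  80  81  82  82  81  76 115 145 142 149 150 148 148 149 147 146 148
240 .............##.##.#######.##################################################.################....#.#.#..####.#...................
255 ...........##############################################..#...#####.########.#.#########..#...####..#...############.............
270 ............####.#####################.#.#....##.########......######.################.##############.##.######.####..............
285 ......................#.###..############..##.#.########.###.##.#########################.......##########........................
```

Run:
```python
from h import *
import json
cs,ct=ctrl.calibration("scene"),ctrl.calibration("top");c=json.load(open("w7.json"))
A=np.array([.6095,-.002])
def rep(n,P):
    d=P[:2]-A;print(n,P,"r",np.hypot(*d),"ang",np.degrees(np.arctan2(d[1],d[0]))%360)
P,e=tri(cs,(318.,217.2),c,(213,256.7));rep("tri",P);print(e)
for z in(.08,.09,.1):rep("w",plane(c,213,256.7,z));rep("s",plane(cs,318.,217.2,z))
for n,(u,v) in dict(yellow=(176,84),green=(262,146),cocoa=(202,240),dark=(110,180)).items():
    rep("t0 "+n,plane(ct,255+u*.3,130+v*.3,.088))
```

```text
tri [ 0.53919099 -0.02296913  0.08940893] r 0.07336935130937744 ang 196.60681566542056
0.002639347741617281
w [ 0.53474693 -0.02678236  0.08      ] r 0.07875396348926088 ang 198.34154237288055
s [ 0.54789071 -0.01716599  0.08      ] r 0.06344850273823176 ang 193.82919955458803
w [ 0.53851873 -0.02168896  0.09      ] r 0.07366135501922302 ang 195.503083152769
s [ 0.53974148 -0.0242259   0.09      ] r 0.07321367494509004 ang 197.67250258497202
w [ 0.54229054 -0.01659556  0.1       ] r 0.06877602836588707 ang 192.2524097326577
s [ 0.53159225 -0.03128581  0.1       ] r 0.08323026141013752 ang 200.60142710559902
t0 yellow [0.68441617 0.00848642 0.088     ] r 0.07564653499091185 ang 7.9682280375975045
t0 green [ 0.62633095 -0.07081485  0.088     ] r 0.07084323922750226 ang 283.74376373640473
t0 cocoa [ 0.53940037 -0.01682274  0.088     ] r 0.07164964583568925 ang 191.93946009302834
t0 dark [0.59423519 0.06750535 0.088     ] r 0.07116184432364896 ang 102.3866812413066
```

Request:
step_arm:
  motion:
    - {"offset": [0.001, 0.001, 0], "twist": 1}
    - {"offset": [0.001, 0.001, 0], "twist": 2.5}
    - {"offset": [0.001, 0.001, 0], "twist": 4}
    - {"offset": [0.001, 0.001, 0], "twist": 5}
    - {"offset": [0.001, 0.001, 0], "twist": 5}
    - {"offset": [0.001, 0.001, 0], "twist": 5}

```text
time: 21.0
eef_pos: [0.6116, -0.0004, 0.1582]
tcp_rot: [0.75, 0.662, 0.002, 0.001]
contact_force: [4.6, 3.6, 4.3]
opening: 0.183
finger_force: 31.9
```

Run:
```python
from h import *
import json
c=ctrl.calibration("wrist");w=ctrl.read_camera("wrist");cv2.imwrite("pics/w8.png",w);sc=ctrl.read_camera("scene");cv2.imwrite("pics/s8.png",sc)
cs=ctrl.calibration("scene");A=np.array([.610,-.0015]);y=np.array([-.1918,.9815])
h=cv2.cvtColor(sc,cv2.COLOR_BGR2HSV)
for v in(224,226,228,230,232,234):
    x=np.where(h[v,301:338,1]<110)[0]+301;print(v,x.min(),x.max(),end=" | ")
print([proj(cs,np.r_[A-.072*np.array([.9815,.1918]),z]) for z in(.03,.06,.089)])
hw=cv2.cvtColor(w,cv2.COLOR_BGR2HSV);m=((hw[...,0]>16)&(hw[...,0]<32)&(hw[...,1]>120)).astype(np.uint8);m[:185]=0;m[325:]=0;m[:,:150]=0;m[:,285:]=0
m=cv2.morphologyEx(cv2.morphologyEx(m,cv2.MORPH_CLOSE,np.ones((5,5))),cv2.MORPH_OPEN,np.ones((3,3)))
e=cv2.fitEllipse(cv2.convexHull(max(cv2.findContours(m,0,1)[0],key=cv2.contourArea)));print(e)
P=plane(c,*e[0],.089);d=P[:2]-A;print(P,np.hypot(*d),np.degrees(np.arctan2(d[1],d[0]))%360,"lat",P[:2]@y)
b=cv2.resize(w,(480,300));cv2.imwrite("pics/c8.png",np.vstack([np.hstack([b,np.zeros((300,320,3),np.uint8)]),np.hstack([cv2.resize(sc[190:265,270:370],(400,300),interpolation=2)]*2)]))
s=ctrl.get_state();print(s["time"],s["contact_force"],s["eef_pos"],s["finger_force"])
```

```text
224 305 326 | 226 306 326 | 228 306 325 | 230 306 325 | 232 307 324 | 234 309 323 | [array([315.59971909, 229.60805079]), array([315.69589284, 222.87917925]), array([315.79140026, 216.19692805])]
((213.2299346923828, 256.5404052734375), (95.10223388671875, 109.86859893798828), 107.17539978027344)
[ 0.53653835 -0.01570727  0.089     ] 0.07482286418381162 190.9457043381107 lat -0.1183247372483392
21.1 [4.50219479 3.24177621 4.4971668 ] [ 6.11599243e-01 -4.35370360e-04  1.58221693e-01] 31.870200634002686
```

View pics/c8.png

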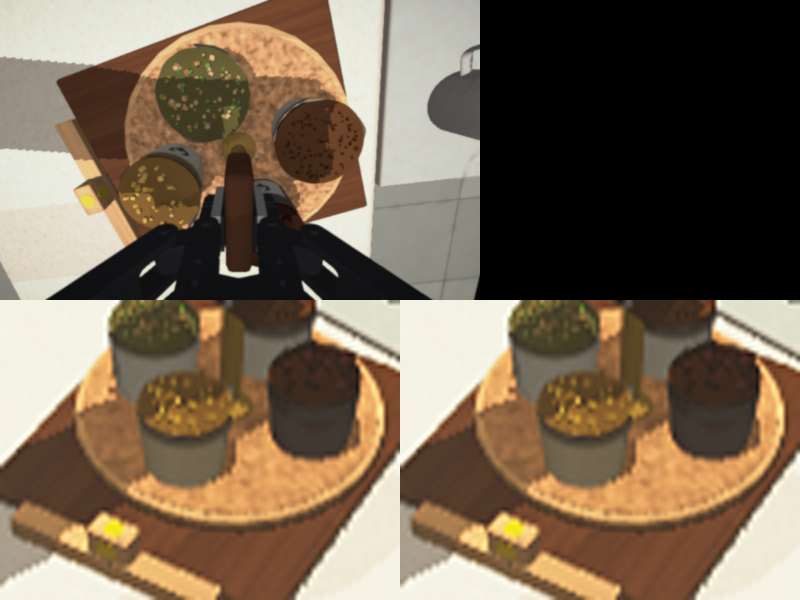

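Yellow measures 190.9° in the wrist view against a front direction of 191.1°. Its scene column is 315.8 against 315.7 expected. The bar lies flush, the handle is gripped and still, so I am handing in.

```bash
python3 -c "
from plant import ctrl
print(ctrl.sign_off())"
```

```text
the job is handed in; nothing more can be done
None
```

The job is handed in at about 21 s of the 48 s allowed: the card bar lies flush and centred (within about 1 mm) on the base's front edge, the yellow cup stands at the front within about 1° of square behind the block, and the gripper is still holding the handle.

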